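# Sweep tube offcuts off the deburring plate into the scrap trough

### The arm

A 6-joint arm with a two-finger parallel gripper is mounted at the origin on the work surface. World frame = base frame: x ahead of the robot, y to its left, z up, the work surface at z = 0. Lengths are in m, angles in rad, forces in N, time in s.
With the tool pointing down it reaches from about 0.325 to 0.775 m from the base axis. Payload 5.5 kg.
Tool frame: the origin (TCP) lies at the centre of the arm's flange, where the gripper is bolted on; the fingertips stand 182 mm ahead of it and the grasp point (between the pads) lies ahead of it (bot.grasp_offset is the x of the grasp point in the tool frame, in m); x points along the fingers, y is the direction in which the jaws open and shut, and the axes are right-handed (so a half turn about x gives the same grasp; the last joint's range is limited). The gripper opens to 88 mm and grips with 3 to 60 N. Pads are 20 mm wide; open, the fingers measure 115 mm over their backs; the gripper's body (75 mm by 178 mm) begins 61 mm behind the grasp point.
Start: joints at [1.236, 0.091, 1.231, -0, 1.82, -0.057], TCP at [0.165, 0.577, 0.405] pointing down, gripper open.
Joint ranges: [-2.87, 2.87], [-0.86, 2.18], [0.17, 2.46], [-1.51, 4.65], [0.06, 2.69], [-2.65, 2.65]. Speed limits (rad/s): [2.57, 2.57, 3.01, 3.14, 3.14, 3.14].

### API

Orientations are given as a 3x3 rotation matrix whose columns are the frame's x, y, z axes.
In Python, from plant import bot gives the robot as it stands.
- The arm moves only by the tool drive_tool, never from a script. Its argument "moves" is text: rows parted by semicolons, each of 7 numbers parted by spaces: the shift along the tool's x, y, z in mm, then the turn, a rotation vector about the tool's x, y, z in rad, then the gripper's target within -1 to 1 (fully open at 1, half-way at 0, shut at -1). A call has 1 to 20 rows; each row is the pose to reach, as a shift and turn from the pose commanded when the call began, along the tool's axes at that moment; what a row does not reach only later rows make up. A row lasts 1/12 s, in which the tool goes at most 41.7 mm and 7.16 degrees, less where a joint would pass 70% of its speed; a pose out of reach is approached as far as the arm can. A call with a gripper value outside its range is refused whole. The fingers move at their own pace and stop on an object; "newtons" is the grip in N (left out, the last holds). Time passes only in rows, so rows that repeat a pose let the fingers close. It gives the time, the measured TCP pose, the force and the opening at its end, in the units of the state.
- bot.observe(): the state, without advancing time (a new reading comes with each control period).
- bot.grab_frame(name): name is "scene" or "top" or "wrist"; returns the picture (420x560x3 uint8, red, green, blue); there is no depth.
- bot.calibration(name): a dict with "camera_matrix" (3x3 intrinsics, pixels), "pose" (4x4, takes a point from camera to world coordinates); the wrist camera has in their place "mount" (4x4, takes a point from camera to tool coordinates, whose origin is the TCP and whose axes are the tool frame's). Camera axes: x right, y down, z forward; pixel columns grow to the right and rows downward; lengths in m; the calibration is good to about 2 mm. A picture is of the moment at which its call begins: read the wrist's pose just before it. calibration takes no time and is no camera call.
- bot.finish_job(): hands the job in, once; it reports no verdict.
Trained networks look in the newest picture that a camera, given by its name, has taken for a name from the list of things; names that differ only in an ending like _2 or _b are one class to them, and where a whole thing is asked for, a point or a joint stands for the part that bears it (a point fixed in the world has none). Each returns a list of dicts, best first, with "confidence" (0 to 1); they miss things now and then, are a little off and sometimes report something else, mostly with a low value. They report only what shows in the picture. A call takes as long as a camera call.
- bot.look_for(camera, target): "position" ([x, y, z] in m, in world coordinates, good to about 4 mm: the middle of the surface that is visible of it).
The state is a dict: "time_s": time; "joints": joint angles; "qd": joint speeds; "joint_torque": joint torques, N m; "ee_pos": TCP position; "orientation": TCP orientation; "force": force on the tool from outside, world axes, zero at the start; "wrist_torque": the same for the moment, N m; "gripper_width": finger opening in m.
Only numpy, scipy, OpenCV 4.12 (cv2) and the standard library are available. Lean on these libraries where they do the work, as an engineer would, in place of code of your own. Each camera call takes 0.05 s, during which the arm holds its last target. There are 200 camera calls.

### The job

Clear the deburring plate: with the fingers, sweep the three square tube offcuts across the plate and over its edge into the plain, undivided scrap trough that stands against one side of it, without picking up, lifting or carrying any of them. Leave the two bolts standing on the plate where they are, and do not disturb the other things on the deck.

Things in the scene. Friction and masses are not known exactly. Their poses are not given: they have to be found in the camera images.
- plate: Fixed flat dark steel plate on two feet, 280 (its x) by 220 (its y) mm, its top 50 mm above the deck with no rim. Origin: at deck level under its centre. The trough stands tight against one of its two 280 mm long sides (+y or -y side, it varies) and the divided parts tray against the other.
- trough: Fixed plain open grey sheet-metal trough without dividers, 280 (its x, parallel to the plate's x) by 90 (its y) by 46 mm high, walls and floor 3 mm; its rim is 4 mm below the plate's top. Origin: under its centre at deck level, 155 mm from the plate's centre along the plate's y.
- parts_tray: Fixed grey tray of the same outside size (280 x 90 x 46 mm) but split by three cross walls into four compartments holding stock nuts, against the other side of the plate. No offcut belongs in it.
- offcut1_center (a point): Centre of a loose offcut of aluminium square tube, 25 mm outside on each side and 25 mm long, 3 mm wall, about 30 g, standing on a cut end on the plate (hole up, so this point is 12.5 mm above the plate) at any yaw. At the start, the three offcuts and the two bolts stand in five lanes that run along the plate's y, 60 mm apart along the plate's x and within 45 mm of the plate's middle line (y = 0); which thing is in which lane varies.
- offcut2_center (a point): Centre of a loose offcut of aluminium square tube, 25 mm outside on each side and 25 mm long, 3 mm wall, about 30 g, standing on a cut end on the plate (hole up, so this point is 12.5 mm above the plate) at any yaw. At the start, the three offcuts and the two bolts stand in five lanes that run along the plate's y, 60 mm apart along the plate's x and within 45 mm of the plate's middle line (y = 0); which thing is in which lane varies.
- offcut3_center (a point): Centre of a loose offcut of aluminium square tube, 25 mm outside on each side and 25 mm long, 3 mm wall, about 30 g, standing on a cut end on the plate (hole up, so this point is 12.5 mm above the plate) at any yaw. At the start, the three offcuts and the two bolts stand in five lanes that run along the plate's y, 60 mm apart along the plate's x and within 45 mm of the plate's middle line (y = 0); which thing is in which lane varies.
- offcut1: The offcut whose centre is point offcut1_center. Origin: centre of its lower end; x and y are square to its side faces, z along the tube.
- offcut2: The offcut whose centre is point offcut2_center. Origin: centre of its lower end; x and y are square to its side faces, z along the tube.
- offcut3: The offcut whose centre is point offcut3_center. Origin: centre of its lower end; x and y are square to its side faces, z along the tube.
- bolt1: Loose steel hex bolt standing upright on its head on the plate among the offcuts: head 27 mm across corners and 10 mm high, shank 16 mm thick, 50 mm tall in all, 100 g. Origin: centre of the underside of its head. It stays standing where it is.
- bolt2: Loose steel hex bolt standing upright on its head on the plate among the offcuts: head 27 mm across corners and 10 mm high, shank 16 mm thick, 50 mm tall in all, 100 g. Origin: centre of the underside of its head. It stays standing where it is.
- hammer: Loose hammer with yellow and black handle lying on the deck to the left, 300 mm long, 38 mm high; origin at deck level under the handle's middle line. Leave alone.
- bracket: Loose dark folded steel bracket on the deck to the right, 80 x 50 x 40 mm; origin under its centre. Leave alone.
- scriber: Loose blue scriber lying on the deck to the right, 140 mm long, 9 mm thick; origin under its handle's middle. Leave alone.
- grease_jar: Loose jar on the deck to the right, 64 mm across, 85 mm high; origin under its centre. Leave alone.
- mug: Loose steel mug on the deck to the left, 80 mm across, 90 mm high; origin under its centre. Leave alone.

How it is judged:
By the outcome, as a careful person would: the job done as asked, in the order asked, and still so for the second after the job is handed in, with the robot touching nothing.
It also fails if it takes over 51 s, if anything falls off the work surface, if the arm or the gripper's body presses on something with over 40 N, if the wrist force passes 120 N, or if a joint passes its speed limit or range.

## Working session

There is one attempt and no reset: what is moved stays moved. The work goes in short steps, Python scripts to look and compute and a tool call to move; the robot and the scene stay as the last step left them, time stands still between calls to the robot, and variables do not carry over. Pictures are saved under pics/ and viewed, on a budget of 10 in all, crops included, one or two more only if the job needs it, and the job is handed in when it is done.

Besides the shell and the picture viewer there is one more tool, called as name(argument=value, ...) on one line, values as JSON. drive_tool: Moves the arm, as the interface text tells. Its arguments: {"type":"object","properties":{"moves":{"type":"string"},"newtons":{"type":"number"}},"required":["moves"]}

```bash
mkdir -p pics; python3 - <<'E'
from plant import bot
import cv2,numpy as np
for c in ("scene","top"):
    cv2.imwrite(f"pics/{c}0.png",bot.grab_frame(c)[:,:,::-1])
    for t in ("offcut1","bolt1","trough","parts_tray","plate"):
        for d in bot.look_for(c,t): print(c,t,np.round(d["position"],3),round(d["confidence"],2))
    print(bot.calibration(c))
s=bot.observe(); print(s, bot.grasp_offset)
E
```

```text
scene offcut1 [ 0.575 -0.049  0.069] 0.57
scene offcut1 [ 0.513 -0.043  0.066] 0.46
scene bolt1 [ 0.448 -0.053  0.074] 0.59
scene bolt1 [ 0.698 -0.026  0.078] 0.55
scene trough [0.569 0.105 0.004] 0.71
scene parts_tray [ 0.588 -0.216  0.016] 0.94
scene parts_tray [ 0.585 -0.041  0.052] 0.2
scene plate [ 0.589 -0.04   0.052] 0.71
scene plate [ 0.587 -0.214  0.015] 0.37
scene plate [0.457 0.442 0.023] 0.32
{'camera_matrix': array([[403.31709883,   0.        , 283.15045102],
       [  0.        , 403.31709883, 210.59561263],
       [  0.        ,   0.        ,   1.        ]]), 'pose': array([[-0.20997272,  0.81064605, -0.54659349,  1.08085824],
       [ 0.97757784,  0.18316722, -0.10388139,  0.13773999],
       [ 0.01590697, -0.55614994, -0.83092973,  0.9315893 ],
       [ 0.        ,  0.        ,  0.        ,  1.        ]])}
top offcut1 [ 0.568 -0.056  0.079] 0.61
top offcut1 [ 0.632 -0.072  0.073] 0.57
top offcut1 [ 0.51  -0.046  0.076] 0.43
top bolt1 [ 0.566 -0.049  0.048] 0.49
top bolt1 [ 0.687 -0.027  0.08 ] 0.38
top trough [0.567 0.11  0.001] 0.88
top parts_tray [ 0.57  -0.047  0.
[... 671 characters left out ...]
979263e+00, -5.66674651e-02]), 'qd': array([ 7.12665279e-04,  5.15122824e-04, -8.54597562e-04,  4.88938013e-04,
        7.45960247e-05, -6.50699570e-04]), 'joint_torque': array([-3.02799417e-04, -4.45881915e+01, -4.06274414e+01,  6.96340087e-02,
        1.95866253e-02, -1.51178500e-05]), 'ee_pos': array([0.16454452, 0.57700766, 0.40464489]), 'orientation': array([[-7.06375375e-06,  2.74263858e-01,  9.61654479e-01],
       [ 2.66346213e-05,  9.61654478e-01, -2.74263858e-01],
       [-1.00000000e+00,  2.36759705e-05, -1.40978044e-05]]), 'force': array([1.18778414, 0.06276933, 0.48508281]), 'wrist_torque': array([0.0304916 , 0.02123974, 0.00337945]), 'gripper_width': 0.08798510937928075} 0.1633
```

View pics/top0.png

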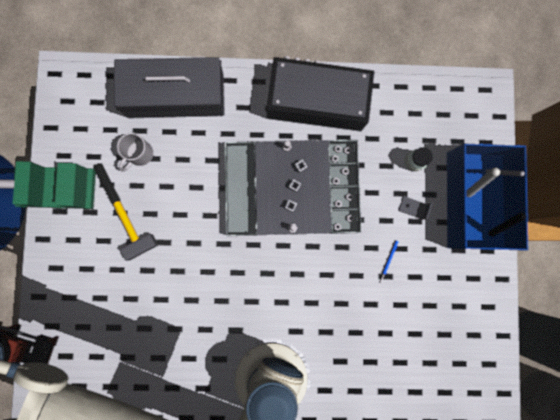

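View pics/scene0.png

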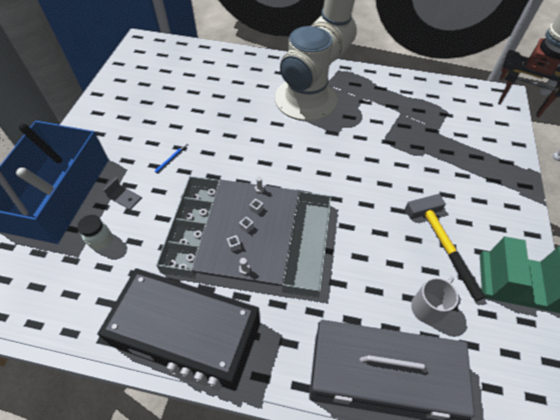

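The trough is on the +y side. The offcuts are in the three middle lanes and the bolts are in the outer two. I'll move over the plate for a close look.

drive_tool(moves="0 -511 494 1.29 0 0 0;0 -511 494 1.29 0 0 -0.6;0 -511 494 1.29 0 0 -0.6;0 -511 494 1.29 0 0 -0.6;0 -511 494 1.29 0 0 -0.6;0 -511 494 1.29 0 0 -0.6;0 -511 494 1.29 0 0 -0.6;0 -511 494 1.29 0 0 -0.6;0 -511 494 1.29 0 0 -0.6;0 -511 494 1.29 0 0 -0.6;0 -511 494 1.29 0 0 -0.6;0 -511 494 1.29 0 0 -0.6;0 -511 494 1.29 0 0 -0.6;0 -511 494 1.29 0 0 -0.6;0 -511 494 1.29 0 0 -0.6;0 -511 494 1.29 0 0 -0.6;0 -511 494 1.29 0 0 -0.6;0 -511 494 1.29 0 0 -0.6;0 -511 494 1.29 0 0 -0.6;0 -511 494 1.29 0 0 -0.6")

```text
time_s: 2.27
ee_pos: [0.4994, -0.0498, 0.4045]
orientation: [[-0.001, 1.0, 0.002], [0.001, 0.002, -1.0], [-1.0, -0.001, -0.001]]
force: [-0.3, 1.1, 0.8]
gripper_width: 0.0173
```

```bash
python3 - <<'E'
from plant import bot
import cv2,numpy as np
s=bot.observe(); print(s["time_s"],s["ee_pos"],s["orientation"].round(3),s["gripper_width"],s["joints"].round(2))
cv2.imwrite("pics/wrist0.png",bot.grab_frame("wrist")[:,:,::-1])
np.savez("w0.npz",p=s["ee_pos"],R=s["orientation"])
print(bot.calibration("wrist"))
for t in ("offcut1","bolt1","trough","plate"):
    for d in bot.look_for("wrist",t): print(t,np.round(d["position"],3),round(d["confidence"],2))
E
```

```text
2.2667 [ 0.49937435 -0.0497806   0.404543  ] [[-0.001  1.     0.002]
 [ 0.001  0.002 -1.   ]
 [-1.    -0.001 -0.001]] 0.017328731313520584 [-0.17 -0.17  1.49  0.    1.83 -0.17]
{'camera_matrix': array([[291.07191651,   0.        , 276.87564784],
       [  0.        , 291.07191651, 206.92095652],
       [  0.        ,   0.        ,   1.        ]]), 'mount': array([[ 9.40942875e-04, -3.01862120e-01,  9.53351129e-01,
         1.99298196e-02],
       [ 9.99998934e-01,  1.34829680e-03, -5.60068715e-04,
        -6.47254805e-04],
       [-1.11633675e-03,  9.53350640e-01,  3.01863067e-01,
        -8.38527765e-02],
       [ 0.00000000e+00,  0.00000000e+00,  0.00000000e+00,
         1.00000000e+00]])}
offcut1 [ 0.629 -0.064  0.07 ] 0.91
offcut1 [ 0.514 -0.038  0.074] 0.79
offcut1 [ 0.57  -0.052  0.07 ] 0.66
bolt1 [ 0.68  -0.023  0.076] 0.64
bolt1 [ 0.452 -0.043  0.08 ] 0.58
trough [0.567 0.111 0.002] 0.8
plate [ 0.574 -0.026  0.054] 0.77
plate [ 0.682 -0.024  0.075] 0.62
```

View pics/wrist0.png

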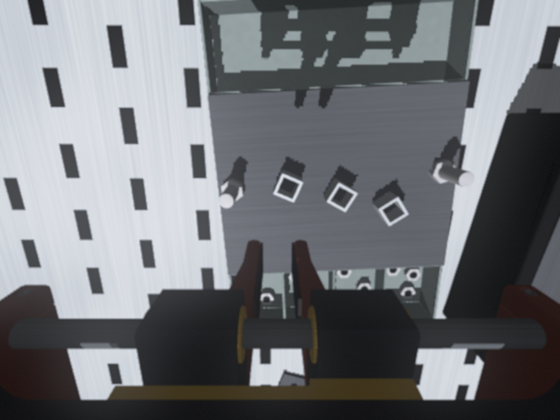

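The wrist picture shows offcut tops at about (289,187), (342,196) and (392,211), bolt tips at (228,200) and (466,178), and plate corners at (210,94), (467,82), (229,272) and (443,265). I'll convert these to positions.

```bash
cat > h.py <<'E'
import numpy as np
def back(c,pose,u,v,z):
    d=pose[:3,:3]@np.linalg.inv(c)@[u,v,1]; o=pose[:3,3]; return (o+d*(z-o[2])/d[2])[:2]
E
python3 - <<'E'
from plant import bot
import numpy as np
from h import back
f=np.load("w0.npz"); T=np.eye(4); T[:3,:3]=f["R"]; T[:3,3]=f["p"]
c=bot.calibration("wrist"); P=T@c["mount"]
for n,u,v,z in [("o",289,187,.075),("o",342,196,.075),("o",392,211,.075),("b",228,200,.1),("b",466,178,.1),("bh",236,186,.055),("bh",441,174,.055),
 ("c",210,94,.05),("c",467,82,.05),("c",229,272,.05),("c",443,265,.05)]:
    print(n,u,v,back(c["camera_matrix"],P,u,v,z).round(4))
E
```

```text
o 289 187 [ 0.5116 -0.0409]
o 342 196 [ 0.5701 -0.0509]
o 392 211 [ 0.6274 -0.0681]
b 228 200 [ 0.4486 -0.0487]
b 466 178 [ 0.6862 -0.025 ]
bh 236 186 [ 0.4508 -0.0448]
bh 441 174 [ 0.6863 -0.0298]
c 210 94 [0.4261 0.0553]
c 467 82 [0.6996 0.0681]
c 229 272 [ 0.4366 -0.1605]
c 443 265 [ 0.7122 -0.1492]
```

Plate yaw is about +2.7° and its centre is about (0.569, -0.047). I'll do the middle offcut first: line up behind it, descend and sweep.

drive_tool(moves="30 72 46 -0.044 0 0 -0.6;60 72 46 -0.044 0 0 -0.6;90 72 46 -0.044 0 0 -0.6;110 72 46 -0.044 0 0 -0.6;130 72 46 -0.044 0 0 -0.6;150 72 46 -0.044 0 0 -0.6;160 72 46 -0.044 0 0 -0.6;165 72 46 -0.044 0 0 -0.6;167 72 46 -0.044 0 0 -0.6;167 72 46 -0.044 0 0 -0.6;167 72 40 -0.044 0 0 -0.6;167 71 32 -0.044 0 0 -0.6;167 71 24 -0.044 0 0 -0.6;167 71 16 -0.044 0 0 -0.6;167 70 8 -0.044 0 0 -0.6;167 70 0 -0.044 0 0 -0.6;167 70 0 -0.044 0 0 -0.6")

```text
time_s: 3.93
ee_pos: [0.5694, -0.0479, 0.2377]
orientation: [[0.0, 0.999, 0.049], [0.001, 0.049, -0.999], [-1.0, 0.0, -0.001]]
force: [0.1, 0.3, -1.0]
gripper_width: 0.0174
```

```bash
python3 - <<'E'
from plant import bot
import cv2
cv2.imwrite("pics/wrist1.png",bot.grab_frame("wrist")[:,:,::-1])
E
```

```text
(no output)
```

View pics/wrist1.png

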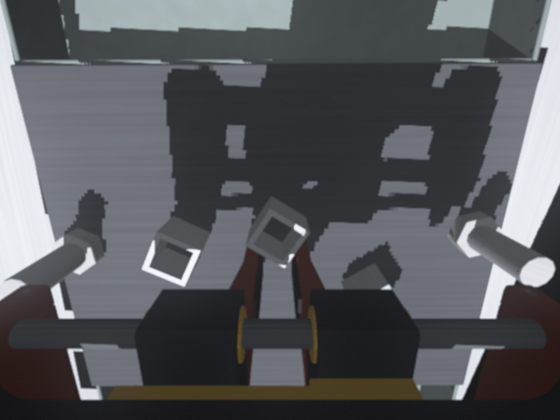

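The offcut sits centred against both fingertips and the tool is square to the plate. I'll sweep it over the edge.

drive_tool(moves="0 0 -9 0 0 0 -0.6;0 0 -18 0 0 0 -0.6;0 0 -27 0 0 0 -0.6;0 0 -36 0 0 0 -0.6;0 0 -45 0 0 0 -0.6;0 0 -54 0 0 0 -0.6;0 0 -63 0 0 0 -0.6;0 0 -72 0 0 0 -0.6;0 0 -80 0 0 0 -0.6;0 0 -88 0 0 0 -0.6;0 0 -96 0 0 0 -0.6;0 0 -103 0 0 0 -0.6;0 0 -110 0 0 0 -0.6;0 0 -117 0 0 0 -0.6;0 0 -124 0 0 0 -0.6;0 0 -126 0 0 0 -0.6;0 0 -126 0 0 0 -0.6;-35 0 -126 0 0 0 -0.6;-70 0 -126 0 0 0 -0.6;-70 0 -126 0 0 0 -0.6")

```text
time_s: 5.65
ee_pos: [0.5645, 0.076, 0.3157]
orientation: [[0.011, 0.999, 0.047], [0.001, 0.047, -0.999], [-1.0, 0.011, -0.0]]
force: [0.7, 0.3, 2.2]
gripper_width: 0.0177
```

```bash
python3 - <<'E'
from plant import bot
import cv2
s=bot.observe(); print(s["ee_pos"],s["orientation"].round(3))
cv2.imwrite("pics/wrist2.png",bot.grab_frame("wrist")[:,:,::-1])
E
```

```text
[0.56450018 0.07601527 0.31574322] [[ 0.011  0.999  0.047]
 [ 0.001  0.047 -0.999]
 [-1.     0.011 -0.   ]]
```

View pics/wrist2.png

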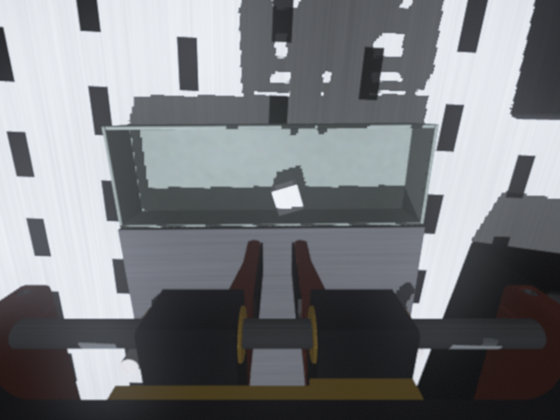

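The first offcut is in the trough at (287,197). Next is the far offcut, plate x about +57.

drive_tool(moves="-10 15 30 0 0 0 -0.6;-10 30 65 0 0 0 -0.6;-10 42 100 0 0 0 -0.6;-10 50 135 0 0 0 -0.6;-10 57 165 0 0 0 -0.6;-10 57 190 0 0 0 -0.6;-10 57 197 0 0 0 -0.6;-10 57 197 0 0 0 -0.6;10 57 197 0 0 0 -0.6;30 57 197 0 0 0 -0.6;50 57 197 0 0 0 -0.6;62 57 197 0 0 0 -0.6;68 57 197 0 0 0 -0.6;70 57 197 0 0 0 -0.6;70 57 197 0 0 0 -0.6;70 57 190 0 0 0 -0.6;70 57 182 0 0 0 -0.6;70 57 174 0 0 0 -0.6;70 57 166 0 0 0 -0.6;70 57 158 0 0 0 -0.6")

```text
time_s: 7.37
ee_pos: [0.628, -0.0778, 0.2382]
orientation: [[0.001, 0.999, 0.047], [-0.0, 0.047, -0.999], [-1.0, 0.001, 0.0]]
force: [-0.0, 0.0, 0.5]
gripper_width: 0.0177
```

```bash
python3 - <<'E'
from plant import bot
import cv2
cv2.imwrite("pics/wrist3.png",bot.grab_frame("wrist")[:,:,::-1])
E
```

```text
(no output)
```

View pics/wrist3.png

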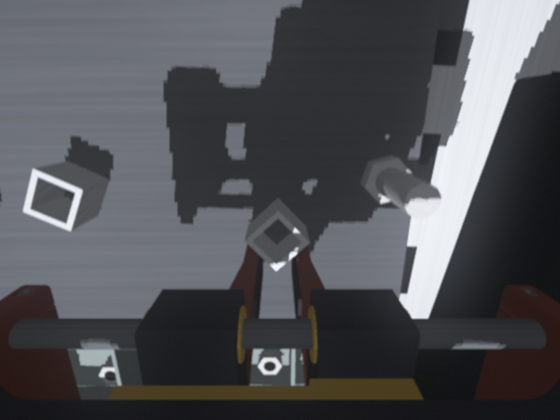

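The far offcut is centred on the fingers and the bolt at (385,190) is well clear. I'll sweep it.

drive_tool(moves="0 0 -9 0 0 0 -0.6;0 0 -18 0 0 0 -0.6;0 0 -27 0 0 0 -0.6;0 0 -36 0 0 0 -0.6;0 0 -45 0 0 0 -0.6;0 0 -54 0 0 0 -0.6;0 0 -63 0 0 0 -0.6;0 0 -72 0 0 0 -0.6;0 0 -81 0 0 0 -0.6;0 0 -90 0 0 0 -0.6;0 0 -99 0 0 0 -0.6;0 0 -108 0 0 0 -0.6;0 0 -117 0 0 0 -0.6;0 0 -125 0 0 0 -0.6;0 0 -133 0 0 0 -0.6;0 0 -140 0 0 0 -0.6;0 0 -147 0 0 0 -0.6;0 0 -153 0 0 0 -0.6;0 0 -158 0 0 0 -0.6;0 0 -158 0 0 0 -0.6")

```text
time_s: 9.08
ee_pos: [0.6204, 0.0798, 0.2376]
orientation: [[-0.0, 0.999, 0.048], [0.0, 0.048, -0.999], [-1.0, 0.0, -0.0]]
force: [-0.1, 0.6, 0.5]
gripper_width: 0.0177
```

drive_tool(moves="-35 0 0 0 0 0 -0.6;-70 0 0 0 0 0 -0.6;-80 0 0 0 0 0 -0.6;-80 0 0 0 0 0 -0.6")

```text
time_s: 9.42
ee_pos: [0.6211, 0.0787, 0.3227]
orientation: [[0.008, 0.999, 0.047], [0.0, 0.047, -0.999], [-1.0, 0.008, -0.0]]
force: [1.3, 0.5, -0.1]
gripper_width: 0.0182
```

```bash
python3 - <<'E'
from plant import bot
import cv2
s=bot.observe(); print(s["ee_pos"])
cv2.imwrite("pics/wrist4.png",bot.grab_frame("wrist")[:,:,::-1])
E
```

```text
[0.62108663 0.07866663 0.32270213]
```

View pics/wrist4.png

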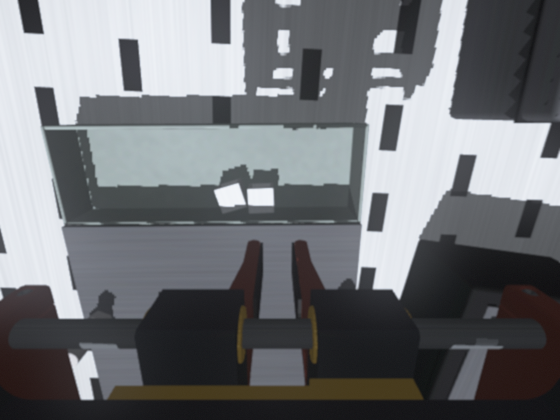

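Two offcuts are in the trough, at (229,195) and (261,197). Now the near one.

drive_tool(moves="0 -25 30 0 0 0 -0.6;0 -50 60 0 0 0 -0.6;0 -75 95 0 0 0 -0.6;0 -95 125 0 0 0 -0.6;0 -114 150 0 0 0 -0.6;0 -114 162 0 0 0 -0.6;0 -114 162 0 0 0 -0.6;0 -114 162 0 0 0 -0.6;20 -114 162 0 0 0 -0.6;40 -114 162 0 0 0 -0.6;60 -114 162 0 0 0 -0.6;72 -114 162 0 0 0 -0.6;78 -114 162 0 0 0 -0.6;80 -114 162 0 0 0 -0.6;80 -114 162 0 0 0 -0.6;80 -114 155 0 0 0 -0.6;80 -114 147 0 0 0 -0.6;80 -114 139 0 0 0 -0.6;80 -114 131 0 0 0 -0.6;80 -114 123 0 0 0 -0.6")

```text
time_s: 11.13
ee_pos: [0.5124, -0.0483, 0.2382]
orientation: [[0.001, 0.999, 0.047], [-0.0, 0.047, -0.999], [-1.0, 0.001, 0.0]]
force: [0.6, 0.4, -0.9]
gripper_width: 0.0172
```

```bash
python3 - <<'E'
from plant import bot
import cv2
cv2.imwrite("pics/wrist5.png",bot.grab_frame("wrist")[:,:,::-1])
E
```

```text
(no output)
```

View pics/wrist5.png

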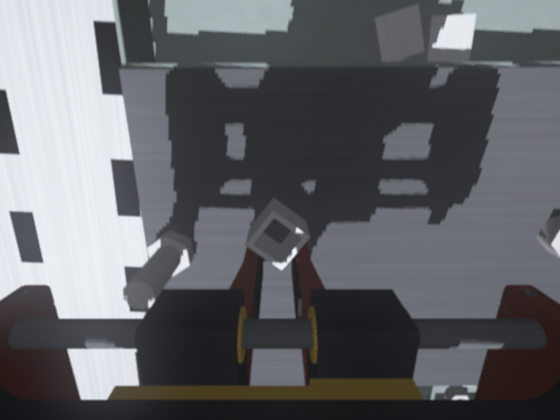

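The near offcut is centred and the bolt at (175,250) is clear. I'll sweep 123 mm to the same end line.

drive_tool(moves="0 0 -9 0 0 0 -0.6;0 0 -18 0 0 0 -0.6;0 0 -27 0 0 0 -0.6;0 0 -36 0 0 0 -0.6;0 0 -45 0 0 0 -0.6;0 0 -54 0 0 0 -0.6;0 0 -63 0 0 0 -0.6;0 0 -72 0 0 0 -0.6;0 0 -80 0 0 0 -0.6;0 0 -88 0 0 0 -0.6;0 0 -96 0 0 0 -0.6;0 0 -103 0 0 0 -0.6;0 0 -110 0 0 0 -0.6;0 0 -117 0 0 0 -0.6;0 0 -123 0 0 0 -0.6;0 0 -123 0 0 0 -0.6;-30 0 -123 0 0 0 -0.6;-70 0 -123 0 0 0 -0.6;-110 0 -123 0 0 0 -0.6;-150 0 -123 0 0 0 -0.6")

```text
time_s: 12.85
ee_pos: [0.5063, 0.0733, 0.3891]
orientation: [[-0.001, 0.999, 0.047], [-0.0, 0.047, -0.999], [-1.0, -0.001, 0.0]]
force: [-0.1, 0.8, -0.3]
gripper_width: 0.0177
```

drive_tool(moves="-20 0 80 0 0 0 -0.6;-20 0 80 0 0 0 -0.6;-20 0 80 0 0 0 -0.6;-20 0 80 0 0 0 -0.6;-20 0 80 0 0 0 -0.6;-20 0 80 0 0 0 -0.6")

```text
time_s: 13.35
ee_pos: [0.5103, -0.0057, 0.4068]
orientation: [[-0.001, 0.999, 0.048], [0.0, 0.048, -0.999], [-1.0, -0.001, -0.001]]
force: [-0.4, 0.1, 0.3]
gripper_width: 0.0178
```

```bash
python3 - <<'E'
from plant import bot
import cv2,numpy as np
from h import back
s=bot.observe(); w=bot.grab_frame("wrist"); t=bot.grab_frame("scene")
im=np.vstack([w[:290],cv2.resize(t[160:315,120:400],(560,310))])
cv2.imwrite("pics/end.png",im[:,:,::-1])
for c in ("wrist","scene"):
  for k in ("offcut1","bolt1"):
    for d in bot.look_for(c,k): print(c,k,np.round(d["position"],3),round(d["confidence"],2))
T=np.eye(4); T[:3,:3]=s["orientation"]; T[:3,3]=s["ee_pos"]; np.save("Tend.npy",T)
print(s["ee_pos"],s["force"])
E
```

```text
wrist offcut1 [0.577 0.079 0.027] 0.96
wrist offcut1 [0.522 0.078 0.029] 0.72
wrist offcut1 [0.603 0.082 0.03 ] 0.63
wrist bolt1 [ 0.448 -0.046  0.079] 0.85
wrist bolt1 [ 0.68  -0.024  0.075] 0.61
scene offcut1 [0.579 0.084 0.029] 0.64
scene offcut1 [0.614 0.084 0.032] 0.6
[ 0.51034642 -0.0057059   0.40678582] [-0.3507084   0.06062236  0.31583395]
```

View pics/end.png

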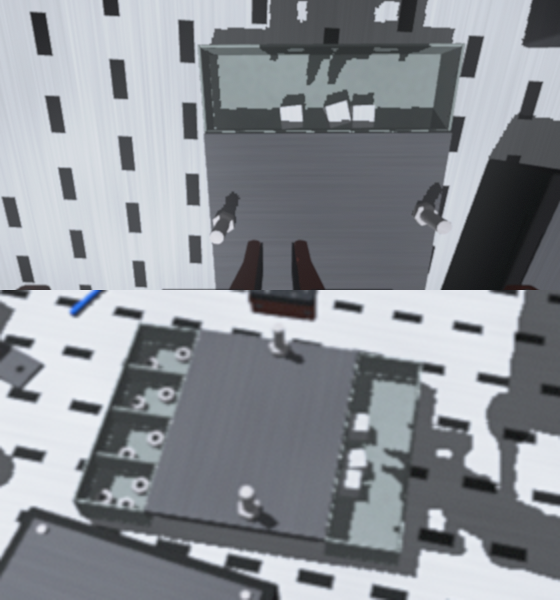

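All three offcuts lie in the trough at (291,112), (338,112) and (364,112) in the upper half. Both bolts still stand at their starting positions, and the arm is clear.

```bash
python3 -c "
from plant import bot
print(bot.finish_job())"
```

```text
the job is handed in; nothing more can be done
None
```

All three offcuts are in the trough, swept one lane at a time along the plate's y with the nearly closed fingers about 5–6 mm above the plate. None was gripped or lifted. I handed the job in at about 14 s, inside the 51 s limit.

**Offcuts:** the last wrist picture and detections put them at about (0.522, 0.078), (0.577, 0.079) and (0.603, 0.082), with their visible surfaces at z ≈ 0.03. That is inside the trough and below the plate's top.

**Bolts:** both still stand at about (0.448, -0.046) and (0.680, -0.024), within about 4 mm of where they were first found. The wrist forces reported at the end of each move stayed around 2 N or less.

**Disagreement between checks:** the scene-camera network reported only two of the three offcuts and neither bolt. All of them are visible in that camera's picture.

**Not checked:** I did not re-measure the hammer, mug, jar, bracket or scriber at the end. All low moves stayed over the plate and the trough.

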